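# Shut the centrifuge lid and hold its recessed reset

## Task

The small bench centrifuge has tripped because its lid was left ajar: first press the lid fully shut, then take the reset pin from the tube rack, reach its steel tip down through the round hole in the control deck and push the recessed reset button fully in. Finish while still gripping the pin and holding the button down with it; do not let go, and leave the two sample tubes, the tip box and the bottle undisturbed.

Things in the scene. Friction and masses are not known exactly. Their poses are not given: they have to be found in the camera images.
- centrifuge: white bench centrifuge, fixed, 220 (x) x 260 (y) x 120 mm high without its lid; origin at the centre of its underside. The part at y -40 to +130 mm carries the grey hinged lid; the strip at y -130 to -40 mm is the white control deck, its top at z = 120 mm, with a flat black display at its -x end, three flat keys and the reset hole (the only hole)
- aperture (a point): centre of the mouth of the round reset hole, level with the deck's top (centrifuge frame x 35, y -85, z 120 mm). Hole 19 mm in diameter with a thin flat black rim, vertical, too small for the fingers; the white button, 15.6 mm in diameter, lies inside with its top 18 mm below the mouth. z up
- reset_button (a joint): travel of the reset button, 0 = out, 0.006 m = fully in (straight down). Sprung: it starts to move at about 1.2 N, reaches its stop at about 4.8 N, and comes back when released
- lid (a joint): hinge angle, 0 = fully shut, grows as the lid opens (starts 0.12 to 0.30 rad). The hinge runs along the centrifuge's y at its +x end (x 100, z 120 mm), so the edge at -x is the raised one. Stiff friction hinge: the lid stays where it is left; 1 to 3 N down on the tab moves it until it meets the body, a hard stop
- lid_tab (a point): centre of the top face of the lid's tab, which sticks out of the middle of the lid's free (-x) edge; tab 26 x 60 mm, 15 mm thick, grey, 199 mm from the hinge; moves with the lid. With the lid shut this point is at z = 136 mm, centrifuge frame x -99, y 45 mm
- rack: blue tube rack, fixed block 190 (x) x 55 (y) x 60 mm high, origin at the centre of its underside; three round holes 15 mm wide and 56 mm deep in a row along its x at x = -60, 0, +60 mm. The pin stands in one of them, the tubes in the other two, in any order
- pin: loose reset pin, 40 g, upright in a rack hole, the tallest thing there (top 136 mm above the bench). Steel rod 7 mm thick, 50 mm long; above it a round grey guard 24 mm wide, 4 mm thick, resting on the rack's top; then a square grey handle 14 x 14 mm up to 126 mm. Origin at the centre of the tip's end face; z from tip to handle; x, y square to the handle's faces, parallel to the rack's
- pin_grip (a point): middle of the pin's square handle, on its axis, 90 mm above the tip's end (handle runs from 54 to 126 mm); grip it across the rack's y so that the fingers stay clear of the tubes
- tube1: sample tube, bystander: glass, 13 mm wide with a round white 17 mm cap, 96 mm tall, its top 100 mm above the bench; origin at its bottom
- tube2: sample tube, bystander, same as tube1
- tip_box: bystander: clear box of yellow pipette tips, 85 x 120 x 65 mm, origin at the centre of its underside
- bottle: bystander: amber bottle, 56 mm wide, 110 mm tall, origin at the centre of its underside

How it is judged:
On the way, in this order (a step that is already met when the one before it is completed fails the run):
1. the lid is pressed fully shut (value of joint lid below 0.02 rad), for 0.2 s.
2. the pin's tip, through the hole, holds the reset button in (value of joint reset_button above 0.0045 m and contact force between pin and centrifuge above 1.5 N and horizontal distance between pin and aperture below 0.012 m and z of pin in the frame of aperture below -0.018 m), for 0.3 s.
At the end, for the whole second after the job is handed in: The lid is shut (below 0.03 rad), the button is in by more than 4.5 of its 6 mm, the tip of the pin is in the hole more than 18 mm below its mouth and presses there with more than 1.5 N, and the fingers still hold the pin (more than 1.5 N) (all of step 2 and value of joint lid below 0.03 rad and contact force between the fingers and pin above 1.5 N); the arm keeps its last pose, push and grip.
It fails at once if a sample tube is pulled out, tipped or shifted by more than 20 mm (distance of any of tube1, tube2 from where it was at the start of the episode above 0.02 m or angle between any of tube1, tube2's own z axis and vertical above 0.5 rad).
It fails at once if the tip box or the bottle is shifted by more than 20 mm or tipped (distance of any of tip_box, bottle from where it was at the start of the episode above 0.02 m or angle between any of bottle, tip_box's own z axis and vertical above 0.5 rad).
It also fails if it takes over 48 s, if anything falls off the work surface, if the arm or the gripper's body presses on something with over 40 N, if the wrist force passes 120 N, or if a joint passes its speed limit or range.

## Robot

A 6-joint arm with a two-finger parallel gripper is mounted at the origin on the work surface. World frame = base frame: x ahead of the robot, y to its left, z up, the work surface at z = 0. Lengths are in m, angles in rad, forces in N, time in s.
With the tool pointing down it reaches from about 0.375 to 0.975 m from the base axis. Payload 3.8 kg.
Tool frame: the origin (TCP) lies midway between the tips of the shut fingers; the grasp point (between the pads) lies 19 mm behind it; z points along the fingers, y is the line along which they close (so a half turn about z gives the same grasp; the last joint's range is limited). The gripper opens to 88 mm and grips with 3 to 60 N. Pads are 18 mm wide; open, the fingers measure 123 mm over their backs; the gripper's body (75 mm by 187 mm) begins 45 mm behind the grasp point.
Start: joints at [-0.037, 0.264, 1.604, -0, 1.274, -0.037], TCP at [0.675, -0, 0.217] pointing down, gripper open.
Joint ranges: [-2.63, 2.63], [-0.94, 2.18], [0.31, 2.57], [-1.31, 4.45], [0, 2.66], [-2.55, 2.55]. Speed limits (rad/s): [2.57, 2.57, 3.14, 3.14, 3.14, 3.14].

## Interface

Orientations are given as a rotation vector (axis times angle).
In Python, from cell import manip, inverse_kinematics, cams, order gives the robot as it stands. Calls block until the motion is done:
- manip.move_pose(position, orientation): joint-space move of the TCP to a pose.
- manip.move_linear(position, rate=0.15, rot=None): straight line of the TCP; rot=None keeps the orientation; rate is the mean speed in m/s.
- manip.set_joints(angles): joint-space move.
- manip.set_gripper(opening, force=None): finger opening in m; force is the grip in N (None keeps the last); returns when the fingers have stopped.
- manip.dwell(seconds).
- inverse_kinematics(position, orientation): joint angles nearest the present ones, or None.
- manip.state(): the state.
- cams.capture(name): name is "scene" or "side" or "wrist"; returns a dict with "image" (400x640x3 uint8, blue, green, red), "z_map" (400x640 float32, m along the optical axis (not along the pixel's ray), 0 where there is no reading), "intrinsics" (3x3 intrinsics, pixels), "position" and "orientation" of the camera in the world; the wrist camera has in their place "T_tool_cam" (4x4, takes a point from camera to tool coordinates, whose origin is the TCP and whose axes are the flange's). Camera axes: x right, y down, z forward; pixel columns grow to the right and rows downward; lengths in m; the calibration is good to about 2 mm. The wrist camera is an equidistant fisheye: a pixel r from the principal point sees the ray r / f radians off the axis. A picture is of the moment at which its call begins: read the wrist's pose just before it.
A pose or a line that the arm cannot do raises manip.IKError and nothing moves.
- order.close_job(): hands the job in; it is judged then, once.
The state is a dict: "clock": time; "joint_pos": joint angles; "joint_velocities": joint speeds; "tau": joint torques, N m; "tool_pos": TCP position; "tcp_rot": TCP orientation; "contact_force": force on the tool from outside, world axes, zero at the start; "moment": the same for the moment, N m; "gripper_width": finger opening in m; "grasp_force": force on a finger pad.
Only numpy, scipy, OpenCV 4.12 (cv2) and the standard library are available. Lean on these libraries where they do the work, as an engineer would, in place of code of your own. Each camera call takes 0.05 s, during which the arm holds its last target. There are 200 camera calls.

## Working session

There is one attempt and no reset: what is moved stays moved. The work goes in short steps, each a Python script; the robot and the scene stay as the last script left them, time stands still between calls to the robot, and variables do not carry over. Pictures are saved under pics/ and viewed, at most 10 in all, crops included, and the job is handed in when it is done.

```bash
mkdir -p pics; cat > h.py <<'E'
import numpy as np, cv2
from scipy.spatial.transform import Rotation as R
from cell import manip, inverse_kinematics, cams, order
def Rm(o):
    o=np.asarray(o,float)
    if o.shape==(3,3): return o
    return R.from_rotvec(o).as_matrix() if o.size==3 else R.from_quat(o).as_matrix()
def cloud(c):
    K=np.asarray(c["intrinsics"]);z=c["z_map"];v,u=np.indices(z.shape)
    p=np.stack([(u-K[0,2])/K[0,0]*z,(v-K[1,2])/K[1,1]*z,z],-1)
    P=p@Rm(c["orientation"]).T+np.asarray(c["position"]);P[z==0]=np.nan
    return P
E
python3 - <<'E'
from h import *
s=manip.state();print({k:np.round(v,3) for k,v in s.items()})
for n in("scene","side"):
    c=cams.capture(n);cv2.imwrite(f"pics/{n}0.png",c["image"]);print(n,c["position"],c["orientation"],c["intrinsics"])
    np.savez(f"{n}0.npz",P=cloud(c),img=c["image"])
E
```

```text
{'clock': np.float64(0.0), 'joint_pos': array([-0.037,  0.265,  1.605,  0.   ,  1.274, -0.037]), 'joint_velocities': array([-0.001, -0.001,  0.001, -0.002, -0.001,  0.002]), 'tau': array([-1.0000e-03, -5.0211e+01, -3.5687e+01,  7.3000e-02,  2.9000e-02,
       -0.0000e+00]), 'tool_pos': array([0.674, 0.   , 0.216]), 'tcp_rot': array([-2.22e+00, -2.22e+00,  2.00e-03]), 'contact_force': array([-0.342, -0.091, -0.009]), 'moment': array([-0.056,  0.003, -0.021]), 'grasp_force': np.float64(0.0), 'gripper_width': np.float64(0.088)}
scene [0.89142382 0.55600322 1.13458374] [-0.74697091 -2.79980987  0.77112519] [[365.18830715   0.         321.12137296]
 [  0.         365.18830715 201.0639378 ]
 [  0.           0.           1.        ]]
side [ 0.51234492 -0.78069639  0.83619167] [-2.31830385  0.09365645 -0.05779087] [[378.39715281   0.         319.57872052]
 [  0.         378.39715281 201.10589382]
 [  0.           0.           1.        ]]
```

View pics/scene0.png

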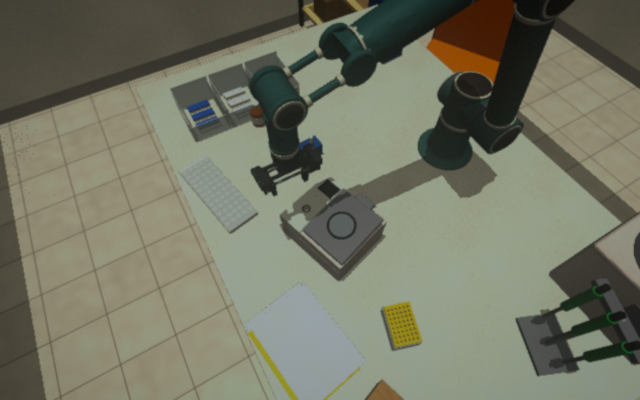

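View pics/side0.png

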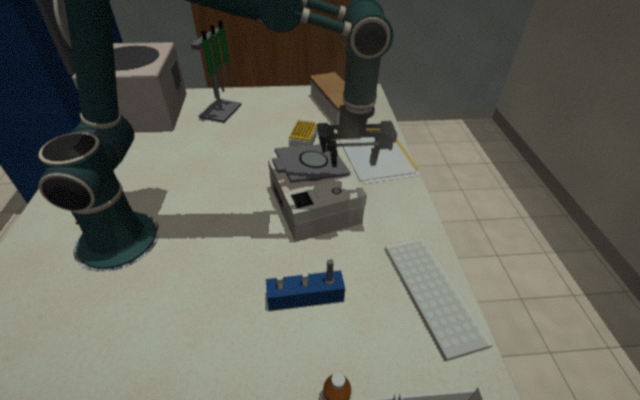

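The scene view shows the centrifuge (~335,225), with the reset hole near (306,208) and the tip box at (402,325). In the side view the rack is at (305,290), with the pin in its right-hand hole (330,270). The deck hole is at (337,190), and the bottle is at (337,388).

```bash
python3 - <<'E'
from h import *
a=np.load("side0.npz");P=a["P"];im=a["img"]
cv2.imwrite("pics/c1.png",cv2.resize(im[130:320,250:390],None,fx=3,fy=3,interpolation=cv2.INTER_CUBIC))
b=np.load("scene0.npz");Q=b["P"]
cv2.imwrite("pics/c2.png",cv2.resize(b["img"][165:285,270:400],None,fx=5,fy=5,interpolation=cv2.INTER_CUBIC))
for nm,X,pts in(("side",P,[(305,283),(337,190),(330,262),(302,200),(350,195),(310,160),(285,155),(340,385),(325,205),(303,130)]),("scene",Q,[(306,208),(330,188),(342,225),(402,325),(295,215),(257,113)])):
    for u,v in pts: print(nm,u,v,np.round(X[v,u],4))
def rect(X,m,n):
    p=X[m][:,:2].astype(np.float32); r=cv2.minAreaRect(p*1000); print(n,m.sum(),r,np.median(X[m],0))
for n,X in(("side",P),("scene",Q)):
    x,y,z=X[...,0],X[...,1],X[...,2]
    rect(X,(abs(z-.06)<.004)&(abs(x-.52)<.2)&(y<-.15)&(y>-.4),n+" rack")
    rect(X,(abs(z-.12)<.004)&(abs(x-.56)<.3)&(y>-.15)&(y<.35),n+" deck")
E
```

```text
side 305 283 [ 0.5327 -0.2455  0.0685]
side 337 190 [0.6423 0.0352 0.115 ]
side 330 262 [ 0.5924 -0.2367  0.1329]
side 302 200 [ 0.5389 -0.0055  0.12  ]
side 350 195 [0.6762 0.0085 0.1173]
side 310 160 [0.5712 0.1393 0.1489]
side 285 155 [0.4967 0.1617 0.155 ]
side 340 385 [ 0.5832 -0.5042  0.11  ]
side 325 205 [ 0.6012 -0.0281  0.1179]
side 303 130 [0.5649 0.4417 0.064 ]
scene 306 208 [0.6347 0.024  0.1055]
scene 330 188 [0.5321 0.0031 0.1181]
scene 342 225 [0.579  0.1519 0.1472]
scene 402 325 [0.5717 0.4741 0.0633]
scene 295 215 [0.681  0.0372 0.1211]
scene 257 113 [ 0.5875 -0.4652  0.0762]
side rack 1249 ((532.1007080078125, -240.56527709960938), (189.8629608154297, 57.04660415649414), 3.479365348815918) [ 0.52770903 -0.24542479  0.05826731]
side deck 2037 ((581.6773071289062, 97.79270935058594), (221.1221923828125, 261.9903869628906), 16.070560455322266) [0.58002584 0.02816265 0.11815888]
scene rack 122 ((476.89129638671875, -236.80938720703125), (79.5635986328125, 55.41339874267578), 2.8091959953308105) [ 0.4615675  -0.24260154  0.05858058]
scene deck 1705 ((582.1104125976562, 105.27452850341797), (220.66094970703125, 261.6583557128906), 16.028440475463867) [0.61681786 0.03234559 0.11905856]
```

View pics/c1.png

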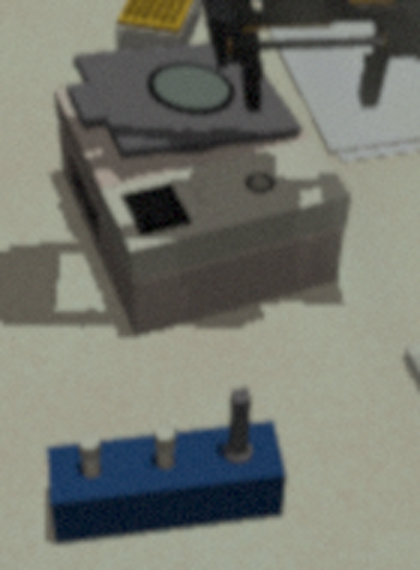

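View pics/c2.png

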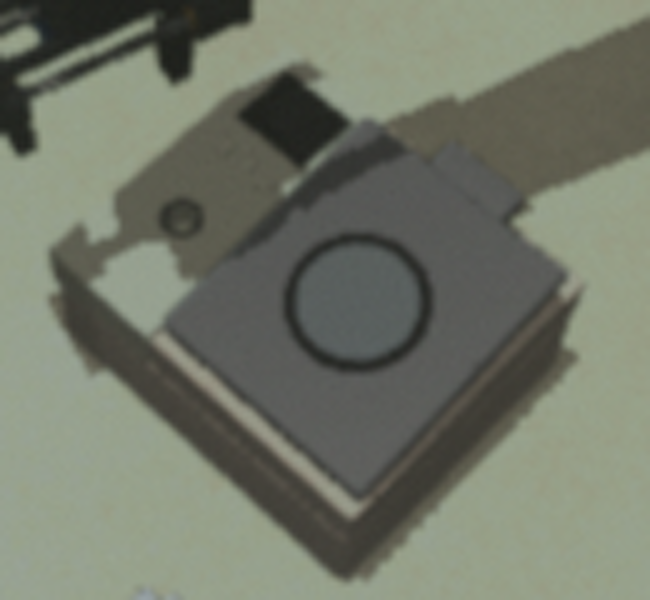

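The crops show the hole at scene (306.4,208.4) and side (336.7,190.7). The tab is at the left corner of the lid, and the pin stands in the rack's +x hole. Next I refine the positions by ray intersection and press the lid.

```bash
cat >> h.py <<'E'
def ray(c,u,v,z):
    K=np.asarray(c["intrinsics"]);d=Rm(c["orientation"])@np.linalg.solve(K,[u,v,1.]);p=np.asarray(c["position"])
    return p+d*(z-p[2])/d[2]
def down(deg):
    a=np.radians(deg);y=np.array([np.cos(a),np.sin(a),0]);z=np.array([0,0,-1.])
    return R.from_matrix(np.stack([np.cross(y,z),y,z],1)).as_rotvec()
def wloc(pose,T,K,u,v,z):
    # fisheye pixel -> world point at height z; pose=(pos,rotvec) of the tool
    q=np.array([(u-K[0,2])/K[0,0],(v-K[1,2])/K[1,1]]);t=np.hypot(*q);d=np.r_[q/t*np.sin(t),np.cos(t)] if t>0 else np.array([0,0,1.])
    Rt=Rm(pose[1]);o=np.asarray(pose[0])+Rt@T[:3,3];d=Rt@T[:3,:3]@d
    return o+d*(z-o[2])/d[2]
E
python3 - <<'E'
from h import *
a=cams.capture("scene");b=cams.capture("side")
print("hole",ray(a,306.4,208.4,.12),ray(b,336.7,190.7,.12))
print("pin top side",ray(b,330,261,.136))
manip.set_gripper(0.0,40)
o=down(106); t=[.4745,.1175]
print(inverse_kinematics([*t,.22],o),inverse_kinematics([.592,-.237,.2],down(93.4)))
manip.move_pose([*t,.22],o)
f0=manip.state()["contact_force"][2]
manip.move_linear([*t,.15],rate=.08)
z=.15
while z>.120:
    z-=.002; manip.move_linear([*t,z],rate=.03); s=manip.state();f=s["contact_force"][2]-f0
    print(round(z,3),round(s["tool_pos"][2],4),round(f,2))
    if f>10: break
manip.dwell(.3);print(manip.state()["clock"],manip.state()["tool_pos"])
c=cams.capture("side");cv2.imwrite("pics/lid.png",cv2.resize(c["image"][110:240,240:400],None,fx=4,fy=4))
P=cloud(c);m=np.zeros(P.shape[:2],bool);m[145:180,275:345]=1
for u,v in((310,160),(300,162),(330,165),(285,157)):print(np.round(P[v,u],4))
E
```

```text
hole [0.63793049 0.03343836 0.12      ] [0.64016636 0.0265338  0.12      ]
pin top side [ 0.59231174 -0.23617004  0.136     ]
[ 1.91786147e-01 -9.54573001e-02  1.98636267e+00 -4.44089210e-16
  1.25068728e+00 -1.65826286e+00] [-4.19855444e-01  2.04980154e-01  1.70763001e+00 -4.44089210e-16
  1.22898249e+00 -2.04999297e+00]
0.148 0.1483 1.64
0.146 0.1459 1.37
0.144 0.1438 2.25
0.142 0.142 1.51
0.14 0.1399 2.87
0.138 0.1378 2.8
0.136 0.1358 2.03
0.134 0.1338 1.99
0.132 0.1318 1.7
0.13 0.1298 2.42
0.128 0.1278 0.67
0.126 0.1258 2.6
0.124 0.1238 2.8
0.122 0.1218 1.6
0.12 0.1198 2.12
8.0167 [0.47443764 0.11749991 0.11991535]
[0.5723 0.1563 0.1362]
[0.5411 0.1457 0.1381]
[0.631  0.1269 0.1362]
[0.4986 0.0251 0.2473]
```

View pics/lid.png

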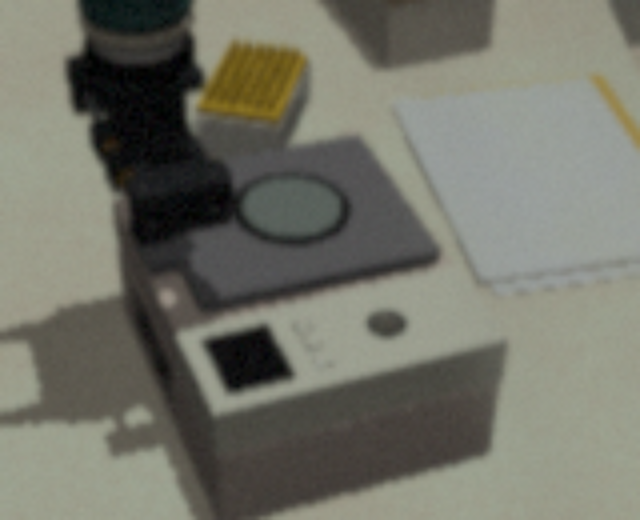

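```bash
python3 - <<'E'
from h import *
print(manip.state()["contact_force"],manip.state()["tool_pos"],manip.state()["gripper_width"])
def ang(P,n):
    c=np.array([.582,.1015]);th=np.radians(16.05);d=P[...,:2]-c
    x=d[...,0]*np.cos(th)+d[...,1]*np.sin(th);y=-d[...,0]*np.sin(th)+d[...,1]*np.cos(th)
    m=(x>-70)&(abs(x)<.08)&(y>-.02)&(y<.1)&(P[...,2]>.128)&(P[...,2]<.175)
    A=np.c_[x[m],y[m],np.ones(m.sum())];z=P[...,2][m]
    for _ in range(4):
        w=np.linalg.lstsq(A,z,rcond=None)[0];k=abs(A@w-z)<.004;A,z=A[k],z[k]
    print(n,k.sum(),w, "angle",-np.arctan(w[0]),"z at hinge",w@[.1,.04,1])
    m=(x>-.125)&(x<-.08)&(abs(y-.045)<.05)&(P[...,2]>.1);print("edge pts z",np.nanpercentile(P[...,2][m],[5,50,95]))
for n in("side","scene"):
    ang(np.load(n+"0.npz")["P"],n+" before");ang(cloud(cams.capture(n)),n+" now")
c=cams.capture("scene");cv2.imwrite("pics/lid2.png",cv2.resize(c["image"][165:265,290:410],None,fx=5,fy=5))
E
```

```text
[0.90954982 0.57665009 0.14302972] [0.47444715 0.11750215 0.11996332] 0.0005222362830268994
side before 1079 [-0.12940278  0.00264175  0.14758733] angle 0.12868766412468047 z at hinge 0.13475272451654016
edge pts z [0.11261348 0.15054692 0.16146456]
side now 1031 [-0.03217592  0.00901598  0.13642917] angle 0.03216481851665848 z at hinge 0.13357221790576435
edge pts z [0.12677683 0.3434471  0.52029574]
scene before 1769 [-0.13168799  0.00623013  0.14837401] angle 0.13093458060764923 z at hinge 0.13545441801064342
edge pts z [0.15460637 0.16013663 0.62427385]
scene now 1709 [-0.02280692  0.0053188   0.13721159] angle 0.02280296511627442 z at hinge 0.1351436499635474
edge pts z [0.13683174 0.51469906 0.52291894]
```

View pics/lid2.png

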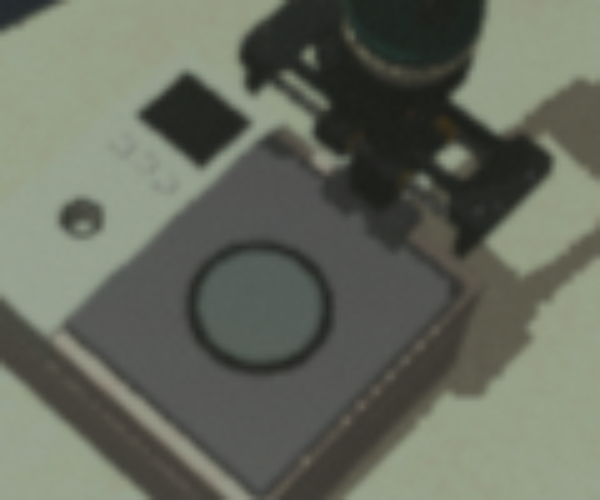

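The fit puts the lid at about 0.025 rad, nearly shut. The fingertip has slipped off the tab's outer edge, since the tip is at z = 0.12, below the tab's top. I'll lift and press 14 mm further inward.

```bash
python3 - <<'E'
from h import *
s=manip.state()["tool_pos"]
manip.move_linear([s[0],s[1],.17],rate=.1)
t=[.4745+.0140,.1175+.004]
manip.move_linear([*t,.17],rate=.1)
manip.dwell(.2);f0=manip.state()["contact_force"][2]
manip.move_linear([*t,.146],rate=.08)
z=.146
while z>.126:
    z-=.0015; manip.move_linear([*t,z],rate=.03); s=manip.state();f=s["contact_force"][2]-f0
    print(round(z,4),round(s["tool_pos"][2],4),round(f,2))
    if f>12: break
manip.dwell(.4);print(manip.state()["clock"],manip.state()["contact_force"])
E
```

```text
0.1445 0.1448 1.02
0.143 0.143 -0.48
0.1415 0.1414 0.13
0.14 0.1398 0.01
0.1385 0.1383 0.65
0.137 0.1368 -0.45
0.1355 0.1354 -0.12
0.134 0.1339 -0.12
0.1325 0.1324 0.03
0.131 0.1309 0.4
0.1295 0.1294 0.11
0.128 0.1279 -0.12
0.1265 0.1264 0.1
0.125 0.1249 0.16
13.7083 [ 0.74757893  0.04322945 -0.0624317 ]
```

```bash
python3 - <<'E'
from h import *
s=manip.state();print(s["tool_pos"],s["tcp_rot"],s["gripper_width"])
a=cams.capture("side");b=cams.capture("scene");w=cams.capture("wrist")
A=cv2.resize(a["image"][130:205,255:355],(400,300),interpolation=cv2.INTER_CUBIC);B=cv2.resize(b["image"][170:245,310:410],(400,300),interpolation=cv2.INTER_CUBIC)
W=cv2.resize(w["image"],(480,300))
o=np.zeros((600,800,3),np.uint8);o[:300,:400]=A;o[:300,400:]=B;o[300:,:480]=W
o=cv2.convertScaleAbs(o,alpha=1.6,beta=15)
cv2.imwrite("pics/m1.png",o)
print(w["T_tool_cam"],w["intrinsics"])
K=np.asarray(a["intrinsics"])
for c in(a,b):
    p=Rm(c["orientation"]).T@(s["tool_pos"]-c["position"]);q=np.asarray(c["intrinsics"])@p;print("tcp px",q[:2]/q[2])
E
```

```text
[0.48851431 0.12150628 0.12504485] [-4.37203068e-01  3.11094499e+00  4.22119852e-05] 0.000515529315275198
[[ 8.03649428e-04 -9.59533881e-01 -2.81592056e-01  7.16560557e-02]
 [ 9.99999672e-01  7.98809654e-04  1.31978999e-04  1.28812215e-03]
 [ 9.83001318e-05 -2.81592069e-01  9.59534208e-01 -1.68830137e-01]
 [ 0.00000000e+00  0.00000000e+00  0.00000000e+00  1.00000000e+00]] [[309.70691629   0.         313.30383664]
 [  0.         309.70691629 201.05418653]
 [  0.           0.           1.        ]]
tcp px [283.0438128  171.06895814]
tcp px [360.78649941 208.22017216]
```

View pics/m1.png

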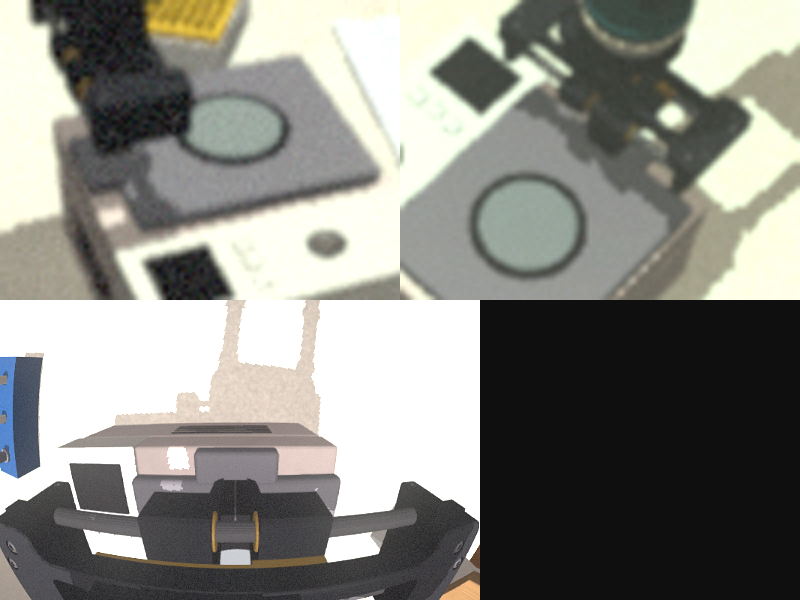

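The wrist view shows the fingers over the lid just inside the tab (tab at about (235,465)). In the side crop the finger block ends near (140,150). I'll check the depth of the finger bottom and the lid angle.

```bash
python3 - <<'E'
from h import *
np.set_printoptions(linewidth=200,suppress=True)
c=cams.capture("side");P=cloud(c);g=c["image"].max(2)
print("z mm rows 150..176 cols 270..304");print((P[150:178:2,270:306:3,2]*1000).round())
print("y mm");print((P[150:178:2,270:306:3,1]*1000).round())
c=cams.capture("scene");Q=cloud(c);print("scene z");print((Q[196:222:2,346:382:3,2]*1000).round())
w=cams.capture("wrist");zm=w["z_map"];print("wrist z");print((zm[80:220:10,200:430:20]*1000).round())
E
```

```text
z mm rows 150..176 cols 270..304
[[ -0. 233. 231. 251. 252. 251. 252. 252. 252. 252. 252. 134.]
 [ -2. 225. 251. 252. 251. 251. 253. 251. 252. 251. 250. 136.]
 [ -2. 218. 249. 251. 252. 250. 252. 250. 251. 249. 248. 135.]
 [  0.  -3. 137. 251. 253. 248. 250. 247. 247. 243. 238. 237.]
 [ -1.  -1. 136. 248. 247. 245. 241. 239. 238. 234. 233. 139.]
 [118. 115. 133. 240. 240. 237. 235. 235. 227. 224. 220. 137.]
 [119. 119. 116. 235. 226. 225. 223. 222. 218. 216. 214. 137.]
 [118. 118. 137. 225. 220. 220. 218. 214. 213. 210. 137. 138.]
 [112. 138. 140. 217. 214. 212. 209. 138. 138. 136. 142. 140.]
 [105. 140. 139. 209. 151. 146. 137. 138. 137. 137. 138. 137.]
 [ 94. 130. 140. 140. 139. 136. 136. 139. 135. 135. 135. 136.]
 [ 83. 115. 137. 139. 140. 136. 138. 139. 136. 136. 137. 137.]
 [ 76. 105. 138. 137. 138. 140. 137. 138. 136. 138. 137. 135.]
 [ 66.  98. 134. 137. 134. 137. 137. 138. 138. 138. 139. 136.]]
y mm
[[412.  79.  82.  52.  51.  52.  49.  48.  48.  48.  46. 214.]
 [401.  81.  43.  42.  43.  42.  38.  41.  39.  40.  41. 200.]
 [389.  82.  38.  34.  33.  35.  31.  33.  31.  33.  
[... 1722 characters left out ...]
 275.]
 [279. 280. 279. 280. 280. 280. 281. 280. 281. 279. 280. 280.]
 [282. 283. 283. 282. 284. 283. 283. 283. 282. 282. 281. 283.]
 [285. 285. 286. 285. 286. 285. 285. 286. 286. 285. 285. 284.]
 [287. 287. 288. 289. 288. 288. 289. 287. 288. 288. 287. 287.]
 [291. 290. 291. 291. 290. 290. 290. 290. 291. 290. 290. 290.]
 [293. 293. 294. 295. 294. 293. 293. 294. 293. 295. 293. 292.]
 [262. 258. 256. 257. 252. 251. 250. 250. 254. 254. 255. 296.]
 [222. 222. 222. 221. 221. 221. 221. 222. 221. 222. 221. 221.]
 [193. 193. 192. 191. 187. 188. 189. 188. 187. 189. 190. 190.]
 [179. 181. 181. 180. 162. 162. 162. 161. 161. 180. 179. 180.]
 [182. 182. 180. 161.   0. 159. 159. 161. 159. 181. 181. 182.]]
```

```bash
cat >> h.py <<'E'
def wcloud(w,s):
    K=np.asarray(w["intrinsics"]);z=w["z_map"];v,u=np.indices(z.shape);a=(u-K[0,2])/K[0,0];b=(v-K[1,2])/K[1,1];t=np.hypot(a,b)+1e-9
    k=np.tan(np.minimum(t,1.5))/t;p=np.stack([a*k*z,b*k*z,z],-1);T=np.asarray(w["T_tool_cam"])
    P=(p@T[:3,:3].T+T[:3,3])@Rm(s["tcp_rot"]).T+s["tool_pos"];P[z==0]=np.nan;return P
E
python3 - <<'E'
from h import *
np.set_printoptions(linewidth=200,suppress=True)
s=manip.state();w=cams.capture("wrist");P=wcloud(w,s)
for r in range(60,330,15): print(r,(P[r,230:420:20]*1000).round()[:,2],(P[r,313]*1000).round())
a=np.load("scene0.npz")["P"]
m=(a[...,0]>.55)&(a[...,1]>-.06)&(a[...,1]<.03)&(a[...,2]>.16);v,u=np.where(m&(np.indices(m.shape)[0]>140))
z=a[...,2][v,u];i=np.argsort(z)[:12];print(np.c_[u[i],v[i],a[v[i],u[i]].round(3)])
E
```

```text
60 [1. 0. 1. 1. 1. 2. 2. 1. 0. 1.] [371.  89.   0.]
75 [3. 2. 2. 1. 1. 1. 2. 1. 1. 1.] [385.  93.   1.]
90 [2. 2. 2. 1. 1. 1. 1. 1. 1. 2.] [399.  97.   1.]
105 [1. 0. 1. 2. 1. 1. 1. 2. 1. 1.] [412. 101.   0.]
120 [2. 1. 1. 1. 1. 1. 1. 1. 0. 1.] [426. 105.   1.]
135 [2. 1. 1. 3. 1. 1. 1. 0. 2. 2.] [440. 109.   2.]
150 [1. 1. 1. 1. 1. 2. 1. 0. 2. 0.] [453. 112.   1.]
165 [15. 15. 17. 17. 17. 18. 20. 19. 20.  2.] [465. 116.  18.]
180 [76. 76. 76. 77. 77. 76. 76. 77. 78. 77.] [465. 116.  77.]
195 [119. 120. 120. 120. 118. 119. 120. 119. 121. 119.] [464. 116. 121.]
210 [121. 121. 142. 143. 142. 141. 142. 142. 121. 121.] [467. 116. 143.]
225 [122. 122. 143. 141. 143. 141. 143. 139. 121. 122.] [475. 119. 142.]
240 [138. 138. 141. 151. 148. 151. 143. 140. 140. 139.] [481. 120. 148.]
255 [141. 141. 142. 170. 165. 166. 142. 143. 141. 141.] [481. 121. 164.]
270 [225. 226. 224. 182. 173. 179. 225. 225. 225. 227.] [487. 122. 167.]
285 [233. 232. 232. 193. 191. 192. 232. 233. 233. 233.] [480. 120. 192.]
300 [236. 235. 237. 226. 227. 226. 235. 236. 236. 236.] [464. 116. 227.]
315 [235. 236. 235. 231. 230. 230. 236. 235. 236. 237.] [467. 117. 229.]
[[307.    181.      0.62    0.012   0.236]
 [303.    180.      0.629   0.003   0.237]
 [306.    181.      0.623   0.011   0.237]
 [274.    196.      0.728   0.011   0.237]
 [275.    196.      0.726   0.013   0.238]
 [276.    195.      0.722   0.012   0.239]
 [302.    178.      0.629  -0.003   0.239]
 [303.    179.      0.628   0.002   0.24 ]
 [305.    181.      0.627   0.012   0.24 ]
 [304.    181.      0.629   0.01    0.24 ]
 [277.    194.      0.719   0.011   0.24 ]
 [307.    180.      0.62    0.012   0.241]]
```

The table reads z ≈ 1 mm, so the arm height is right. The fingertips, however, sit about 20 mm above the stated TCP: 0.236 against 0.216 at the start, and about 0.145 against 0.125 now. The first press therefore simply stopped short. I'll continue down with that offset.

```bash
python3 - <<'E'
from h import *
t=[.481,.1195]
manip.move_linear([*t,.125],rate=.1);f0=manip.state()["contact_force"][2]
z=.122
while z>.098:
    manip.move_linear([*t,z],rate=.03); s=manip.state();f=s["contact_force"][2]-f0
    print(round(z,4),round(s["tool_pos"][2],4),round(f,2))
    if f>10: break
    z-=.002
manip.dwell(.3);print(manip.state()["clock"],manip.state()["contact_force"])
manip.move_linear([*t,.2],rate=.25)
manip.set_gripper(.05)
q=manip.move_pose([.592,-.2365,.20],down(93.4))
s=manip.state();w=cams.capture("wrist");P=wcloud(w,s);print(s["clock"])
np.savez("w1.npz",P=P,img=w["image"]);cv2.imwrite("pics/w1.png",w["image"])
for n in("side","scene"):
    P=cloud(cams.capture(n));c=np.array([.582,.1015]);th=np.radians(16.05);d=P[...,:2]-c
    x=d[...,0]*np.cos(th)+d[...,1]*np.sin(th);y=-d[...,0]*np.sin(th)+d[...,1]*np.cos(th)
    m=(abs(x)<.07)&(y>-.02)&(y<.1)&(abs(P[...,2]-.137)<.012);A=np.c_[x[m],y[m],np.ones(m.sum())]
    print(n,np.linalg.lstsq(A,P[...,2][m],rcond=None)[0])
E
```

```text
0.122 0.1217 0.74
0.12 0.1198 1.22
0.118 0.1179 0.59
0.116 0.1159 0.2
0.114 0.1142 3.59
0.112 0.1141 15.26
16.1083 [-6.3068592  -1.21091956 14.84521897]
18.85
side [ 0.02515406 -0.0035057   0.13490632]
scene [0.00487427 0.00686244 0.13471637]
```

View pics/w1.png

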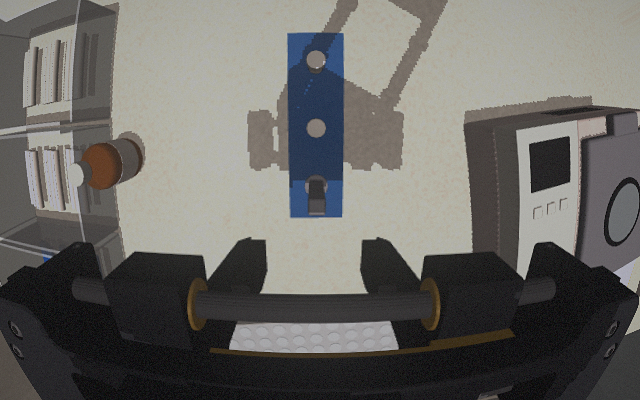

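The lid met its hard stop (15 N, TCP 0.114, so the tips sit about 21 mm above the TCP) and now fits flat. The wrist view shows the pin standing at (317,195), centred between the open fingers, with the tube caps at (316,128) and (316,60). I'll locate the pin top, grip it and lift.

```bash
python3 - <<'E'
from h import *
P=np.load("w1.npz")["P"];Q=P[150:225,290:345].reshape(-1,3)
k=Q[(Q[:,2]>.130)&(Q[:,2]<.142)];print(len(k),np.median(k,0),k.min(0),k.max(0))
x=(k[:,0].min()+k[:,0].max())/2;y=(k[:,1].min()+k[:,1].max())/2
if not(abs(x-.592)<.006 and abs(y+.2365)<.006): raise SystemExit("check")
x=(x+.592)/2;y=(y-.2365)/2
manip.move_linear([x,y,.2],rate=.1)
manip.move_linear([x,y,.064],rate=.12)
s=manip.state();print(s["contact_force"])
manip.set_gripper(0.0,45)
s=manip.state();print("grip",s["gripper_width"],s["grasp_force"],s["clock"])
if s["gripper_width"]<.01: raise SystemExit("missed")
manip.move_linear([x,y,.234],rate=.15)
s=manip.state();print(s["gripper_width"],s["grasp_force"],s["clock"],s["tool_pos"])
w=cams.capture("wrist");a=cams.capture("side")
p=Rm(a["orientation"]).T@(s["tool_pos"]-a["position"]);q=np.asarray(a["intrinsics"])@p;u,v=(q[:2]/q[2]).astype(int);print(u,v)
A=cv2.resize(a["image"][v-50:v+70,u-60:u+60],(480,480),interpolation=cv2.INTER_CUBIC)
o=np.zeros((480,800,3),np.uint8);o[:,:480]=A;o[:200,480:]=cv2.resize(w["image"],(320,200));cv2.imwrite("pics/g1.png",cv2.convertScaleAbs(o,alpha=1.5))
np.savez("g1.npz",P=cloud(a),img=a["image"])
C=cloud(a);m=(abs(C[...,0]-x)<.03)&(abs(C[...,1]-y)<.03)&(C[...,2]>.12)&(C[...,2]<.26)
for z0 in np.arange(.15,.26,.01):
    r=m&(abs(C[...,2]-z0)<.005)
    if r.sum()>0: print(round(z0,2),r.sum(),np.median(C[r],0).round(4))
E
```

```text
317 [ 0.5914477  -0.23122635  0.1368332 ] [ 0.58575539 -0.23821801  0.13011089] [ 0.59915799 -0.22411417  0.1389219 ]
[ 0.01122093 -0.24940126 -0.20317883]
grip 0.013585791140771021 45.00005191192031 21.1667
0.013845721492400608 44.99993646517396 22.45 [ 0.59148591 -0.23350555  0.23253593]
330 232
0.18 8 [ 0.5906 -0.2385  0.182 ]
0.19 8 [ 0.5903 -0.2389  0.1912]
0.2 9 [ 0.59   -0.2386  0.2007]
0.21 10 [ 0.5906 -0.2391  0.2092]
0.22 3 [ 0.5917 -0.2389  0.2162]
0.23 11 [ 0.5924 -0.2472  0.2297]
```

View pics/g1.png

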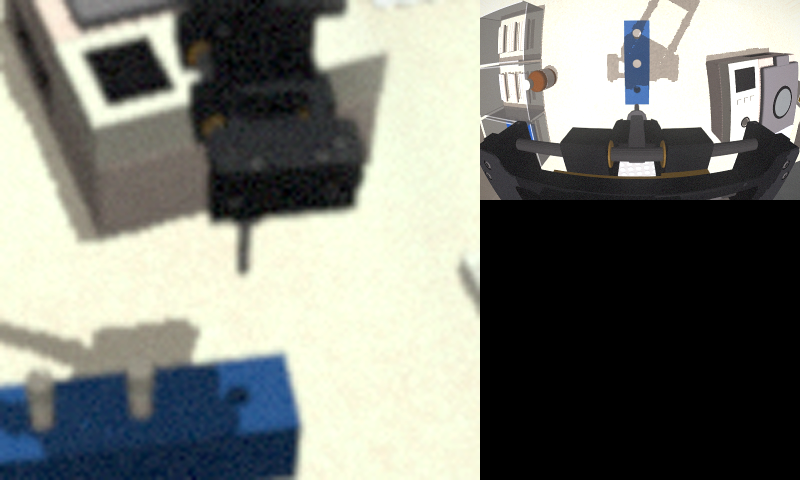

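The pin is held upright (13.8 mm, 45 N), its tip about 54 mm below the TCP, and its rack hole is empty while both tubes still stand. I'll hover over the hole and check the alignment.

```bash
python3 - <<'E'
from h import *
manip.move_linear([.6395,.0300,.234],rate=.2)
manip.move_linear([.6395,.0300,.197],rate=.15)
manip.dwell(.2)
s=manip.state();w=cams.capture("wrist");a=cams.capture("side");b=cams.capture("scene");print(s["clock"],s["tool_pos"],s["tcp_rot"],s["grasp_force"])
o=np.zeros((600,800,3),np.uint8)
o[:,:600]=cv2.resize(w["image"][180:280,263:363],(600,600),interpolation=cv2.INTER_CUBIC)
o[:200,600:]=cv2.resize(a["image"][165:215,312:362],(200,200),interpolation=cv2.INTER_CUBIC)
o[200:400,600:]=cv2.resize(b["image"][185:235,281:331],(200,200),interpolation=cv2.INTER_CUBIC)
cv2.imwrite("pics/h1.png",cv2.convertScaleAbs(o,alpha=1.4))
np.savez("h1.npz",img=w["image"],P=wcloud(w,s),pos=s["tool_pos"],rot=s["tcp_rot"],T=w["T_tool_cam"],K=w["intrinsics"])
E
```

```text
24.6417 [0.64036948 0.02983786 0.19843827] [-9.27177769e-02  3.13798651e+00 -6.80331717e-05] 44.99988011084497
```

View pics/h1.png

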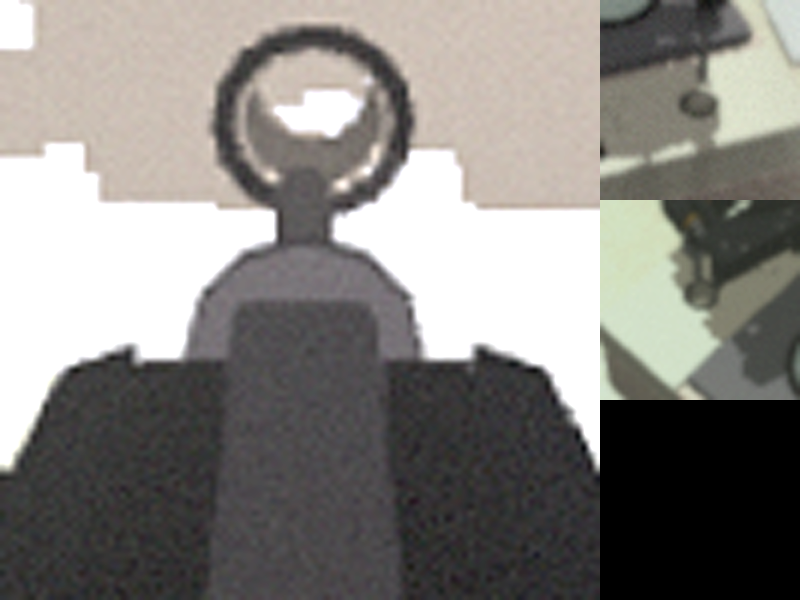

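The wrist crop shows the hole ring centred at (313,120), which is image px (315.2,200.0). The tip end is at about (303,178), px (313.5,209.7), still above deck height.

```bash
python3 - <<'E'
from h import *
d=np.load("h1.npz");pose=(d["pos"],d["rot"]);
h=wloc(pose,d["T"],d["K"],315.2,200.0,.12);print("hole",h)
for dz in(.052,.054,.056):print("tip",wloc(pose,d["T"],d["K"],313.5,209.7,d["pos"][2]-dz))
P=d["P"];print(P[205:225:2,313].round(4))
a=cams.capture("side");b=cams.capture("scene")
# crops: hole and tip seen in side / scene
print("hole",ray(a,312+99/4,165+103/4,.12),"tip",ray(a,312+103/4,165+82/4,.1444))
print("hole",ray(b,281+100/4,185+92/4,.12),"tip",ray(b,281+104/4,185+78/4,.1444))
E
```

```text
hole [0.64006347 0.03288292 0.12      ]
tip [0.63999646 0.03145275 0.14643827]
tip [0.64064832 0.03149274 0.14443827]
tip [0.64130018 0.03153273 0.14243827]
[[0.6489 0.0316 0.1058]
 [0.6491 0.0316 0.111 ]
 [0.6381 0.031  0.1508]
 [0.6373 0.0309 0.1577]
 [0.638  0.031  0.16  ]
 [0.6379 0.031  0.1648]
 [0.6384 0.031  0.1676]
 [0.6293 0.0305 0.1969]
 [0.6293 0.0305 0.2001]
 [0.631  0.0306 0.1989]]
hole [0.64028366 0.02630775 0.12      ] tip [0.64139818 0.02082854 0.1444    ]
hole [0.63833153 0.03151079 0.12      ] tip [0.63560018 0.0345778  0.1444    ]
```

```bash
python3 - <<'E'
from h import *
t=[.639,.0317]
manip.move_linear([*t,.197],rate=.1);manip.dwell(.2);f0=manip.state()["contact_force"].copy()
manip.move_linear([*t,.176],rate=.06)
z=.176
while z>.138:
    z-=.002 if z>.160 else .001
    manip.move_linear([*t,z],rate=.03);s=manip.state();f=s["contact_force"]-f0
    print(round(z,4),round(s["tool_pos"][2],4),f.round(2),flush=True)
    if f[2]>12 or np.hypot(*f[:2])>8 or (z>.163 and f[2]>4): break
manip.dwell(.5);s=manip.state();print(s["clock"],s["tool_pos"],s["contact_force"]-f0,s["grasp_force"],s["gripper_width"])
E
```

```text
0.174 0.1742 [1.14 0.03 1.18]
0.172 0.1719 [0.88 0.31 0.49]
0.17 0.1698 [ 0.5  -0.97  0.62]
0.168 0.1677 [-0.28 -0.9   1.09]
0.166 0.1658 [ 0.27 -0.4   0.17]
0.164 0.1638 [-0.37 -1.29  1.21]
0.162 0.1618 [-0.61 -0.06  0.36]
0.16 0.1597 [ 0.93 -0.4   0.58]
0.159 0.1589 [ 0.48 -0.03  0.24]
0.158 0.1579 [0.74 0.15 0.9 ]
0.157 0.1569 [-0.74 -0.78  0.94]
0.156 0.1561 [0.47 0.3  1.22]
0.155 0.1552 [-0.53 -1.    1.59]
0.154 0.1542 [0.54 0.32 3.97]
0.153 0.1531 [-1.57  0.68  3.29]
0.152 0.1522 [ 0.66 -0.54  3.94]
0.151 0.1512 [-0.86 -0.    5.35]
0.15 0.1502 [ 0.43 -0.32  4.67]
0.149 0.1498 [-2.05 -0.03  8.21]
0.148 0.1497 [-2.14 -0.33 11.54]
0.147 0.1496 [-4.5  -1.16 14.22]
31.5917 [0.63946881 0.0317275  0.14961038] [-4.43862881 -0.82770945 14.85147099] 45.00295031815767 0.013818801105007515
```

The force profile matches the button: contact at 0.156, a spring ramp to about 5 N, then the hard stop at 0.1497, now 14.9 N. I'm handing in.

```bash
python3 -c "
from h import *
print(order.close_job())"
```

```text
the job is handed in; nothing more can be done
None
```

The lid is shut, and the gripped pin is holding the reset button at its stop with about 15 N (45 N grip); the job was handed in at about 32 s of the 48 s limit, but no verdict was shown.

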